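# Hang the cellar lantern on the free hook and switch the lights on

### The job

Hang the black lantern that stands on the table by its handle on whichever hook of the lamp stand is free, and let go of it, leaving the green lantern hanging undisturbed on the other hook. Once it hangs, push the red lever of the switch box fully over to its on side, away from the side it leans to now. Leave everything else on the table where it is, and do not tip the lantern over.

Things in the scene. Friction and masses are not known exactly. Their poses are not given: they have to be found in the camera images.
- lantern: Loose black steel lantern with amber glass standing on the table, left or right, about 0.35 kg. Origin: centre of its underside, z up. Body 80 x 80 mm, roof ends 95 mm up. Its rigid carrying handle of 10 mm round steel bar lies in its y-z plane: uprights at y = +-52 mm, level shoulders 155 mm up (bar centre), and in the middle a peak 175 mm up (bar centre).
- lantern_shoulder_a (a point): Middle of the handle's level shoulder at the black lantern's +y side (y = 36 mm, on the bar's centre line, 155 mm up); the shoulder's level part runs from |y| = 16 to 52 mm. Can be pinched from above, closing along the lantern's x. The opening between roof and shoulders is 55 mm high.
- lantern_shoulder_b (a point): The same at the -y side (y = -36 mm); the lantern is the same when turned by half a turn.
- lantern_eye (a point): Point on the black lantern, 159 mm above its underside on its axis, just under the handle's peak: lies on the centre line of a hook's bar when the lantern hangs on it.
- hung_lantern: Green lantern of the same shape and size, hanging by its handle on one of the two hooks (either one) at the start. Origin at the centre of its underside.
- hung_lantern_eye (a point): The same eye point on the green lantern; it coincides (within some mm) with the hook that is taken.
- stand: Fixed lamp stand; origin at the foot of its post on the table, front = its -x side. Wood base 200 x 340 x 16 mm (x from -140 to 60 mm), 22 mm steel post with a ball on top (294 mm), crossbar along its y (centre 252 mm up, 16 mm thick). Two brass hooks of 10 mm round bar point to its -x at y = +-130 mm.
- hook_left (a point): Bar centre at the bottom of the saddle of the hook at the stand's +y side: 80 mm in front of the crossbar, 232 mm up; axes as the stand's. From there the hook turns up to its tip, 28 mm further to -x and topping out 30 mm above this point. To hang a handle, bring it over the tip from the front, the hook passing through the opening under the handle, then lower it.
- hook_right (a point): The same for the hook at the stand's -y side.
- switch_base: Fixed grey housing block, 70 x 50 x 25 mm, of the switch box, on the table left or right, on the other side from the lantern; origin at the centre of its underside. Its lever swings from its -x side to its +x side.
- switch_tip (a point): Centre of the red ball knob (26 mm across) at the lever's tip, 80 mm from its pivot. The pivot lies over the housing's origin, 22 mm up; the tip goes from 38 mm behind it (-x, off) over the top (102 mm up) to 38 mm beyond (+x, on).
- switch (a joint): Angle of the red lever: 0 = leaning fully to the housing's -x side (off), 1.0 rad = fully over to +x (on); it stays where it is left, with light friction.
- dish: Bystander: copper dish, 90 mm across and 18 mm high, on the stand's base under the free hook.
- bottle: Bystander: green bottle standing, 84 mm across, 290 mm tall.
- jar: Bystander: glass jar with wooden lid, 80 mm across, 110 mm tall.
- mug: Bystander: white mug, 80 mm across, 90 mm tall.
- brush: Bystander: brush lying on the table near the robot's base.
Not all that is in view belongs to the job. Leave any blue or purple look-alike of the lantern alone.

How it is judged (in metres and radians):
On the way, in this order (a step that is already met when the one before it is completed fails the run):
1. the black lantern hangs by its handle on the free hook, let go ((distance between lantern_eye and hook_left below 0.015 m or distance between lantern_eye and hook_right below 0.015 m) and horizontal distance between lantern_eye and hung_lantern_eye above 0.15 m and angle between lantern's own z axis and vertical below 0.25 rad and contact force between lantern and stand above 1 N and contact force between lantern and the fingers below 0.2 N), for 0.3 s.
2. the lever is pushed over to on (value of joint switch above 0.8 rad), for 0.1 s.
At the end, for the whole second after the job is handed in: The black lantern hangs at rest on the free hook (its eye within 15 mm of that hook's saddle, upright within 0.25 rad, carried by the stand, moving slower than 50 mm/s), the green lantern still hangs on the other hook (eye within 15 mm of its saddle), and the lever is past 0.8 rad (all of step 1 and linear speed of lantern below 0.05 m/s and value of joint switch above 0.8 rad and (distance between hung_lantern_eye and hook_left below 0.015 m or distance between hung_lantern_eye and hook_right below 0.015 m)); the robot touches nothing.
It fails at once if the green lantern is knocked (moved by more than 40 mm) (distance of hung_lantern from where it was at the start of the episode above 0.04 m).
It fails at once if the black lantern is tipped over (more than 0.8 rad) (angle between lantern's own z axis and vertical above 0.8 rad).
It fails at once if a bystander is moved by more than 40 mm (distance of any of dish, bottle, jar, mug, brush from where it was at the start of the episode above 0.04 m).
It also fails if it takes over 64 s, if anything falls off the work surface, if the arm or the gripper's body presses on something with over 40 N, if the wrist force passes 120 N, or if a joint passes its speed limit or range.

### The arm

A 6-joint arm with a two-finger parallel gripper is mounted at the origin on the work surface. World frame = base frame: x ahead of the robot, y to its left, z up, the work surface at z = 0. Lengths are in mm, angles in rad, forces in N, time in s.
With the tool pointing down it reaches from about 350 to 775 mm from the base axis. Payload 7.3 kg.
Tool frame: the origin (TCP) lies at the centre of the arm's flange, where the gripper is bolted on; the fingertips stand 178 mm ahead of it and the grasp point (between the pads) lies 159 mm ahead of it; z points along the fingers, y is the line along which they close (so a half turn about z gives the same grasp; the last joint's range is limited). The gripper opens to 92 mm and grips with 3 to 60 N. Pads are 19 mm wide; open, the fingers measure 130 mm over their backs; the gripper's body (75 mm by 190 mm) begins 47 mm behind the grasp point.
Start: joints at [1.143, 0.342, 1.524, -0, 1.275, -0.146], TCP at [145.973, 504.301, 404.741] pointing down, gripper open.
Joint ranges: [-2.53, 2.53], [-0.77, 2.02], [0.04, 2.7], [-1, 4.14], [0.28, 2.66], [-3.11, 3.11]. Speed limits (rad/s): [2.57, 2.57, 3.14, 3.14, 3.14, 3.14].

### API

Orientations are given as [roll, pitch, yaw] about the fixed x, y, z axes, in that order (R = Rz(yaw) Ry(pitch) Rx(roll)).
In Python, from plant import * gives the robot as it stands. The module is installed in compiled form; this text tells all that it offers.
- The arm moves only by the shell command python3 -m inch 'ROWS'. ROWS is JSON, a list of rows, each a list of 5 numbers: the shift along the tool's x, y, z in m, then the turn about the tool's z in rad, then the opening, from 0 (shut) to 1 (fully open). In form: [[tx, ty, tz, spin, claw], ...]. A call has 1 to 8 rows; each row is the pose to reach, as a shift and turn from the pose commanded when the call began, along the tool's axes at that moment; what a row does not reach only later rows make up. A row lasts 1/12 s, in which the tool goes at most 41.7 mm and 7.16 degrees, less where a joint would pass 70% of its speed; a pose out of reach is approached as far as the arm can. A call with a gripper value outside its range is refused whole. The fingers move at their own pace and stop on an object; the grip force is fixed at half the most. Time passes only in rows, so rows that repeat a pose let the fingers close. It gives the time, the measured TCP pose, the force, the opening and the grip force at its end, in the units of the state.
- get_obs(): the state, without advancing time (a new reading comes with each control period).
- capture(name): name is "scene" or "top" or "wrist"; returns a dict with "color" (400x640x3 uint8, red, green, blue), "intrinsics" (3x3 intrinsics, pixels), "pose" (4x4, takes a point from camera to world coordinates). Camera axes: x right, y down, z forward; pixel columns grow to the right and rows downward; lengths in mm; the calibration is good to about 2 mm. The wrist camera is an equidistant fisheye: a pixel r from the principal point sees the ray r / f radians off the axis. A picture is of the moment at which its call begins. There is no depth.
- close_job(): hands the job in; it is judged then, once.
Trained networks look in a picture, given as the dict that the camera call returned (one of the last four; its "shot" number tells which), for a name from the list of things; names that differ only in an ending like _2 or _b are one class to them, and where a whole thing is asked for, a point or a joint stands for the part that bears it (a point fixed in the world has none). Each returns a list of dicts, best first, with "conf" (0 to 1); they miss things now and then, are a little off and sometimes report something else, mostly with a low value. They report only what shows in the picture. A call takes as long as a camera call. They do not tell look-alikes from the thing itself.
- look_for(picture, target): "rect" ([centre column, centre row, width, height] in pixels, round what is visible of it).
- trace(picture, target): "pixels" (400x640 bool, what is visible of it) and "rect" ([centre column, centre row, width, height] in pixels, round what is visible of it).
- tip_of(picture, target): "centre" ([column, row] in pixels: a listed point, or the origin of a listed thing).
The state is a dict: "time": time; "joint_positions": joint angles; "dq": joint speeds; "tau": joint torques, N m; "tool_pos": TCP position; "tcp_rot": TCP orientation; "contact_force": force on the tool from outside, world axes, zero at the start; "moment": the same for the moment, N m; "grip_width": finger opening in mm; "finger_force": force on a finger pad.
Only numpy, scipy, OpenCV 4.12 (cv2) and the standard library are available. Lean on these libraries where they do the work, as an engineer would, in place of code of your own. Each camera call takes 0.05 s, during which the arm holds its last target. There are 200 camera calls.

## Working session

There is one attempt and no reset: what is moved stays moved. The work goes in short steps, Python scripts to look and compute and a shell command to move; the robot and the scene stay as the last step left them, time stands still between calls to the robot, and variables do not carry over. Pictures are saved under pics/ and viewed, at most 13 in all, crops included, and the job is handed in when it is done.

```bash
mkdir -p pics; cat > h.py <<'E'
from plant import *
import numpy as np, cv2
def save(p,n): cv2.imwrite('pics/'+n,p['color'][:,:,::-1])
E
python3 - <<'E'
from h import *
a=capture("scene");b=capture("top")
cv2.imwrite('pics/a.png',cv2.resize(np.vstack([a['color'],b['color']])[:,:,::-1],(480,600)))
save(a,'s0.png');save(b,'t0.png')
for n,p in(('s',a),('t',b)):
  print(n,p['intrinsics'].round(1).tolist(),p['pose'].round(3).tolist())
  for t in['lantern','lantern_eye','lantern_shoulder_a','hung_lantern','hung_lantern_eye','stand','hook_left','switch_base','switch_tip','dish','bottle','jar','mug']:
    print(t,[(np.round(d['centre']).tolist(),round(d['conf'],2)) for d in tip_of(p,t)[:4]])
o=get_obs();print(o['time'],o['tool_pos'],o['tcp_rot'])
E
```

```text
s [[425.5, 0.0, 319.5], [0.0, 425.5, 195.8], [0.0, 0.0, 1.0]] [[-0.624, 0.447, -0.641, 1342.28], [0.781, 0.377, -0.498, 665.745], [0.019, -0.811, -0.584, 900.999], [0.0, 0.0, 0.0, 1.0]]
lantern [([206.0, 265.0], 0.94), ([276.0, 156.0], 0.92), ([307.0, 188.0], 0.84), ([258.0, 181.0], 0.77)]
lantern_eye [([250.0, 144.0], 0.87), ([310.0, 150.0], 0.78), ([274.0, 125.0], 0.66), ([201.0, 224.0], 0.56)]
lantern_shoulder_a [([211.0, 222.0], 0.93), ([243.0, 146.0], 0.92), ([189.0, 219.0], 0.89), ([262.0, 150.0], 0.87)]
hung_lantern [([321.0, 226.0], 0.65)]
hung_lantern_eye [([325.0, 183.0], 0.7)]
stand [([273.0, 248.0], 0.96), ([257.0, 183.0], 0.18)]
hook_left [([328.0, 186.0], 0.93), ([480.0, 296.0], 0.39)]
switch_base [([413.0, 275.0], 0.66)]
switch_tip [([424.0, 244.0], 0.53)]
dish [([253.0, 216.0], 0.75)]
bottle [([421.0, 322.0], 0.78), ([321.0, 186.0], 0.29)]
jar [([193.0, 192.0], 0.62)]
mug [([478.0, 294.0], 0.76)]
t [[430.1, 0.0, 317.8], [0.0, 430.1, 202.8], [0.0, 0.0, 1.0]] [[-0.094, -0.972, 0.214, 289.082], [-0.996, 0.091, -0.025, 64.757], [0.005, -0.216, -0.976, 1411.693], [0.0, 0.0, 0.0, 1.0]]
lantern [([430.0, 241.0], 0.84), ([360.0, 137.0], 0.71), ([385.0, 276.0], 0.64), ([458.0, 288.0], 0.57)]
lantern_eye [([392.0, 273.0], 0.83), ([364.0, 114.0], 0.73), ([473.0, 284.0], 0.71), ([461.0, 185.0], 0.49)]
lantern_shoulder_a [([381.0, 260.0], 0.93), ([433.0, 240.0], 0.89), ([454.0, 226.0], 0.89), ([355.0, 118.0], 0.85)]
hung_lantern [([307.0, 211.0], 0.75)]
hung_lantern_eye [([309.0, 198.0], 0.71)]
stand [([340.0, 184.0], 0.83)]
hook_left [([308.0, 202.0], 0.96)]
switch_base [([226.0, 249.0], 0.84)]
switch_tip [([221.0, 257.0], 0.63)]
dish [([382.0, 198.0], 0.58)]
bottle [([194.0, 204.0], 0.82)]
jar [([459.0, 180.0], 0.65)]
mug [([226.0, 249.0], 0.72), ([169.0, 264.0], 0.6)]
1.4 [145.95944454 504.30696818 404.72881405] [3.14151032e+00 5.03414324e-06 2.85981156e+00]
```

View pics/s0.png

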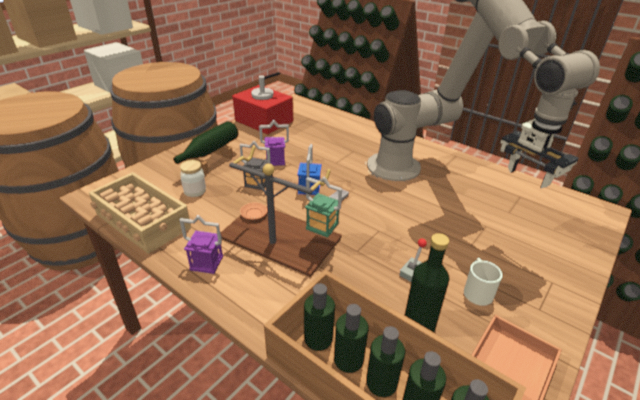

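View pics/t0.png

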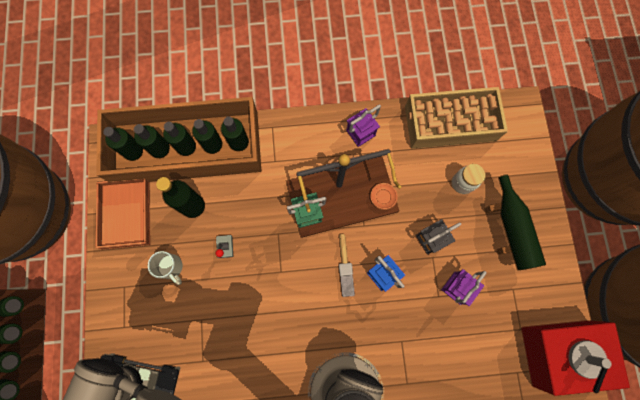

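The top view shows the black lantern near (436,237), the free right hook near (392,172) with the dish (384,196) below it, the green lantern on the left hook, and the switch at (225,247). The blue and purple ones are decoys. Next I'll view zoomed crops.

```bash
python3 - <<'E'
import cv2,numpy as np
s=cv2.imread('pics/s0.png');t=cv2.imread('pics/t0.png')
A=cv2.resize(s[120:270,220:360],(560,600),interpolation=3)
cv2.imwrite('pics/z1.png',A)
B=cv2.resize(t[140:260,280:480],(800,480),interpolation=3)
cv2.imwrite('pics/z2.png',B)
E
```

```text
(no output)
```

View pics/z1.png

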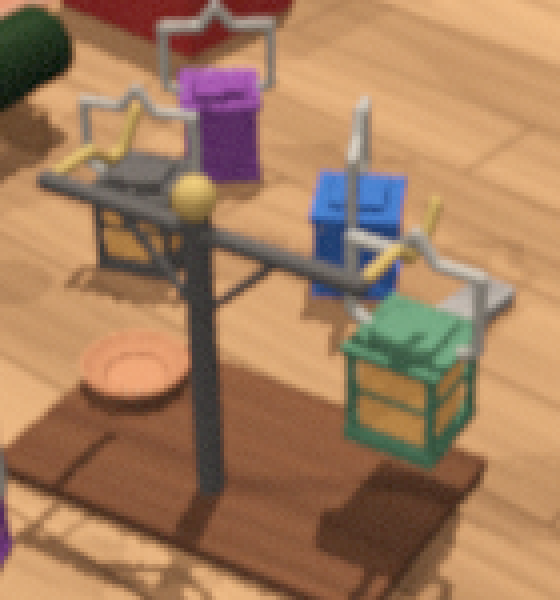

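View pics/z2.png

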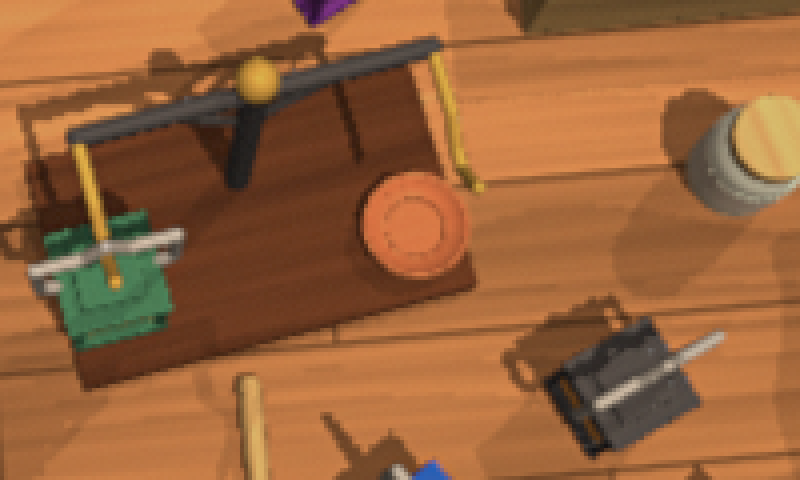

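```bash
cat >> h.py <<'E'
def cams():
  return {'s':(np.array([[425.5,0,319.5],[0,425.5,195.8],[0,0,1]]),),'t':(0,)}
def proj(P,K,T):
  c=(np.atleast_2d(P)-T[:3,3])@T[:3,:3]; c=c@K.T; return c[:,:2]/c[:,2:]
def loc(q,L):
  L=np.atleast_2d(L).astype(float);c,s=np.cos(q[2]),np.sin(q[2])
  return np.c_[q[0]+c*L[:,0]-s*L[:,1],q[1]+s*L[:,0]+c*L[:,1],L[:,2]]
E
cat > fit.py <<'E'
from h import *
from scipy.optimize import least_squares as LS
a=capture("scene");b=capture("top")
C={'s':(a['intrinsics'],a['pose']),'t':(b['intrinsics'],b['pose'])}
f=lambda c,u,v:(c,(220+u/4-.375,120+v/4-.375) if c=='s' else (280+u/4-.375,140+v/4-.375))
def fit(obs,q0):
  r=lambda q:np.concatenate([(proj(loc(q,L),*C[c])-uv)[0] for L,(c,uv) in obs])
  s=LS(r,q0,loss='soft_l1');print(s.x.round(3));print(r(s.x).reshape(-1,2).round(1).tolist());return s.x
print('stand');S=fit([((-140,170,16),f('t',85,388)),((-140,-170,16),f('t',475,285)),((0,0,16),f('t',237,187)),((0,0,16),f('s',210,492)),
 ((-140,170,16),f('s',485,462)),((-108,130,257),f('s',435,203)),((-108,-130,257),f('s',136,112)),((-108,130,257),f('t',117,283)),((-108,-130,257),f('t',478,187)),((0,0,282),f('s',193,198)),((0,0,282),f('t',258,80))],[550,0,.3])
print('lantern');L=fit([((0,52,155),f('t',600,405)),((0,-52,155),f('t',718,339)),((0,52,155),f('s',195,117)),((0,-52,155),f('s',87,100)),((0,0,177),f('s',137,92))],[400,-200,.4])
print('green');G=fit([((0,52,228),f('t',36,271)),((0,-52,228),f('t',180,237)),((0,52,228),f('s',480,280)),((0,-52,228),f('s',355,237)),((0,0,248),f('s',417,238))],[470,100,.3])
for n,L0 in(('hookR',(-80,-130,232)),('hookL',(-80,130,232)),('tipR',(-108,-130,257))):print(n,loc(S,L0))
for P,n in((a,'s'),(b,'t')):
  for t in('switch_base','switch_tip','bottle','mug','jar'):
    for d in trace(P,t)[:2]: print(n,t,np.round(d['rect']).tolist(),round(d['conf'],2))
  cv2.imwrite(f'pics/w{n}.png',cv2.resize(P['color'][220:300,380:460] if n=='s' else P['color'][215:275,190:250],(400,400),interpolation=3)[:,:,::-1])
cv2.imwrite('pics/w.png',np.hstack([cv2.imread('pics/ws.png'),cv2.imread('pics/wt.png')]))
E
python3 fit.py
```

```text
stand
[653.169 -48.635   6.449]
[[-0.5, 0.3], [1.4, -0.2], [0.2, -2.5], [0.5, -1.2], [1.3, -1.1], [0.3, 0.5], [0.0, -0.1], [-0.3, -0.6], [0.1, -0.2], [0.3, -0.8], [0.1, -0.7]]
lantern
[ 440.309 -331.345   -5.881]
[[-0.2, 0.0], [0.1, -0.1], [-0.0, 0.3], [-0.3, 0.2], [0.3, -1.2]]
green
[5.51512e+02 6.57820e+01 1.39000e-01]
[[-0.1, -0.4], [-0.2, -0.2], [0.4, -0.0], [-0.3, -0.4], [0.1, -1.1]]
hookR [[ 595.74988378 -190.06686741  232.        ]]
hookL [[552.78845601  66.35917597 232.        ]]
tipR [[ 568.13477141 -194.69348271  257.        ]]
s switch_base [413.0, 260.0, 25.0, 40.0] 0.6
s switch_tip [423.0, 252.0, 10.0, 21.0] 0.61
s bottle [425.0, 281.0, 44.0, 101.0] 0.96
s mug [484.0, 283.0, 37.0, 44.0] 0.79
s jar [193.0, 181.0, 24.0, 37.0] 0.77
s jar [340.0, 195.0, 14.0, 7.0] 0.22
t switch_base [223.0, 248.0, 18.0, 22.0] 0.65
t switch_tip [347.0, 265.0, 12.0, 63.0] 0.65
t switch_tip [221.0, 251.0, 7.0, 6.0] 0.62
t bottle [179.0, 196.0, 51.0, 43.0] 0.91
t mug [164.0, 267.0, 35.0, 34.0] 0.58
t jar [466.0, 180.0, 36.0, 31.0] 0.72
```

View pics/w.png

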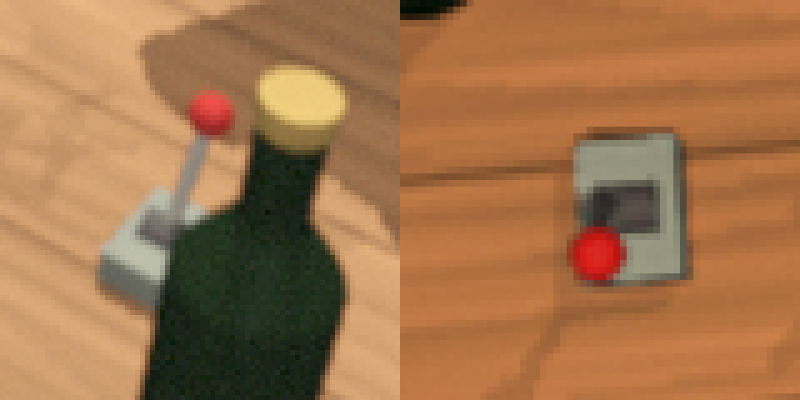

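```bash
cat > sw.py <<'E'
from h import *
a=capture("scene");b=capture("top")
P=lambda c:c['intrinsics']@np.linalg.inv(c['pose'])[:3]
def tri(u,v):
  X=cv2.triangulatePoints(P(a),P(b),np.array(u,float).reshape(2,1),np.array(v,float).reshape(2,1));return (X[:3]/X[3]).ravel()
s=lambda u,v:(380+u/5-.4,220+v/5-.4)
t=lambda u,v:(190+(u-400)/6.667-.43,215+v/6.667-.43)
def plane(c,p,z):
  d=c['pose'][:3,:3]@np.linalg.inv(c['intrinsics'])@[p[0],p[1],1];o=c['pose'][:3,3];return o+d*(z-o[2])/d[2]
print('ball',tri(s(212,113),t(597,255)))
for n,p in(('TL',(575,143)),('TR',(674,135)),('BR',(681,276)),('BLbottomish',(580,283)),('slotTL',(592,185)),('slotTR',(658,182)),('slotBR',(658,232)),('slotBL',(580,235))):print(n,plane(b,t(*p),25).round())
# scene corner visible
for p in((160,187),(100,262),(163,285)):print('s',plane(a,s(*p),25).round())
E
python3 sw.py
```

```text
ball [450.14053618 343.84303657  98.65551848]
TL [514. 368.  25.]
TR [514. 320.  25.]
BR [445. 320.  25.]
BLbottomish [446. 369.  25.]
slotTL [493. 361.  25.]
slotTR [491. 329.  25.]
slotBR [467. 330.  25.]
slotBL [469. 368.  25.]
s [448. 321.  25.]
s [524. 324.  25.]
s [517. 360.  25.]
```

```bash
cat > to.py <<'E'
from h import *
import sys
o=get_obs();p=np.array(o['tool_pos']);yaw=o['tcp_rot'][2]
print('now',round(o['time'],2),p.round(1),np.round(o['tcp_rot'],3),'F',np.round(o['contact_force'],1),'w',round(float(o['grip_width']),1),np.round(o['finger_force'],1))
for w in sys.argv[1:]:
  x,y,z,Y=map(float,w.split(','));d=np.array([x,y,z])-p
  c,s=np.cos(yaw),np.sin(yaw);sp=-((Y-yaw+np.pi)%(2*np.pi)-np.pi)
  print(w,'->',np.round([(c*d[0]+s*d[1])/1e3,(s*d[0]-c*d[1])/1e3,-d[2]/1e3,sp],4),'dist',round(np.linalg.norm(d)),'rows',round(max(np.linalg.norm(d)/41.7,abs(sp)/.125),1))
E
python3 to.py 400,200,490,2.4 ; python3 - <<'E'
exec(open('sw.py').read().split("print('ball'")[0])
print(plane(b,(194,204),0),plane(a,(421,322),0),'mug',plane(b,(169,264),0),plane(a,(478,294),0))
print('bottle top', tri((439,242),(163,184)))
E
```

```text
now 2.1 [146.  504.3 404.7] [-3.142 -0.     2.86 ] F [ 0.  -0.5 -0.2] w 92.1 0.0
400,200,490,2.4 -> [-0.3286 -0.2216 -0.0853  0.4597] dist 405 rows 9.7
[633.28857699 441.955017     0.        ] [620.45436607 446.25939253   0.        ] mug [440.84787385 529.34439233   0.        ] [434.50595734 524.34415218   0.        ]
bottle top [628.68228437 446.72705274 281.98708363]
```

```bash
python3 -m inch '[[0,0,-0.04,0,1],[-0.3286,-0.2216,-0.085,0.46,1],[-0.3286,-0.2216,-0.085,0.46,1],[-0.3286,-0.2216,-0.085,0.46,1],[-0.3286,-0.2216,-0.085,0.46,1],[-0.3286,-0.2216,-0.085,0.46,1],[-0.3286,-0.2216,-0.085,0.46,1],[-0.3286,-0.2216,-0.085,0.46,1]]'; python3 to.py 420,-100,490,2.0
```

```text
time: 2.87
tool_pos: [332.4, 280.1, 478.1]
tcp_rot: [3.141, 0.0, 2.4]
contact_force: [1.4, 0.7, 0.0]
grip_width: 92.0
finger_force: 0.0
now 2.87 [332.4 280.1 478.1] [3.141 0.    2.4  ] F [1.4 0.7 0. ] w 92.0 0.0
420,-100,490,2.0 -> [-0.3213 -0.2211 -0.0119  0.4001] dist 390 rows 9.4
```

```bash
python3 -m inch '[[-0.3213,-0.2211,-0.012,0.4,1],[-0.3213,-0.2211,-0.012,0.4,1],[-0.3213,-0.2211,-0.012,0.4,1],[-0.3213,-0.2211,-0.012,0.4,1],[-0.3213,-0.2211,-0.012,0.4,1],[-0.3213,-0.2211,-0.012,0.4,1],[-0.3213,-0.2211,-0.012,0.4,1],[-0.3213,-0.2211,-0.012,0.4,1]]'; python3 to.py 452,-359,490,1.973
```

```text
time: 3.53
tool_pos: [406.2, -44.9, 488.3]
tcp_rot: [3.141, 0.0, 2.0]
contact_force: [0.8, 0.3, 0.2]
grip_width: 91.5
finger_force: 0.0
now 3.53 [406.2 -44.9 488.3] [3.141 0.    2.   ] F [0.8 0.3 0.2] w 91.5 0.0
452,-359,490,1.973 -> [-0.3047 -0.0889 -0.0017  0.0266] dist 317 rows 7.6
```

```bash
python3 -m inch '[[-0.3047,-0.0889,0,0.027,1],[-0.3047,-0.0889,0,0.027,1],[-0.3047,-0.0889,0,0.027,1],[-0.3047,-0.0889,0,0.027,1],[-0.3047,-0.0889,0,0.027,1],[-0.3047,-0.0889,0,0.027,1],[-0.3047,-0.0889,0,0.027,1],[-0.3047,-0.0889,0,0.027,1]]'; python3 - <<'E'
from h import *
w=capture("wrist");save(w,'wr.png')
K=w['intrinsics'];T=w['pose'];print(K.round(1).tolist(),T.round(2).tolist())
def fish(P):
  c=(np.atleast_2d(P)-T[:3,3])@T[:3,:3];th=np.arctan2(np.hypot(c[:,0],c[:,1]),c[:,2]);ph=np.arctan2(c[:,1],c[:,0])
  return np.c_[K[0,2]+K[0,0]*th*np.cos(ph),K[1,2]+K[1,1]*th*np.sin(ph)]
L=[440.3,-331.3,.402];S=[653.2,-48.6,.166]
im=w['color'][:,:,::-1].copy()
for p in fish(np.vstack([loc(L,[(0,52,155),(0,-52,155),(0,0,175)]),loc(S,[(-80,-130,232),(-108,-130,257)])])):cv2.drawMarker(im,tuple(int(v) for v in np.round(p)),(0,0,255),0,8);print(p.round(1))
cv2.imwrite('pics/wr2.png',im)
for n in('lantern_eye','lantern_shoulder_a','hook_left'):print(n,[(np.round(d['centre'],1).tolist(),round(d['conf'],2)) for d in tip_of(w,n)[:6]])
E
python3 to.py 452,-359,330,1.973
```

```text
time: 4.2
tool_pos: [452.1, -360.6, 487.1]
tcp_rot: [-3.141, 0.0, 1.971]
contact_force: [0.8, -0.1, -0.8]
grip_width: 91.7
finger_force: 0.0
[[309.7, 0.0, 316.2], [0.0, 309.7, 203.8], [0.0, 0.0, 1.0]] [[0.92, 0.37, 0.11, 422.38], [0.39, -0.88, -0.26, -290.04], [-0.0, 0.29, -0.96, 467.25], [0.0, 0.0, 0.0, 1.0]]
[316.7 107.2]
[316.9 207.4]
[316.8 161.5]
[537.6 102.8]
[532.5  90.6]
lantern_eye [([615.4, 158.6], 0.94), ([318.4, 159.8], 0.85), ([158.6, 156.2], 0.66), ([536.2, 102.6], 0.16)]
lantern_shoulder_a [([171.7, 187.0], 0.94), ([315.6, 123.8], 0.89), ([612.8, 133.9], 0.85), ([316.5, 190.8], 0.79), ([610.7, 182.4], 0.77), ([146.6, 124.0], 0.57)]
hook_left []
now 4.4 [ 452.2 -357.2  487.2] [-3.141e+00 -2.000e-03  1.972e+00] F [ 0.1  0.6 -0.4] w 92.1 0.0
452,-359,330,1.973 -> [-0.0015 -0.0009  0.1572 -0.0013] dist 157 rows 3.8
```

View pics/wr2.png

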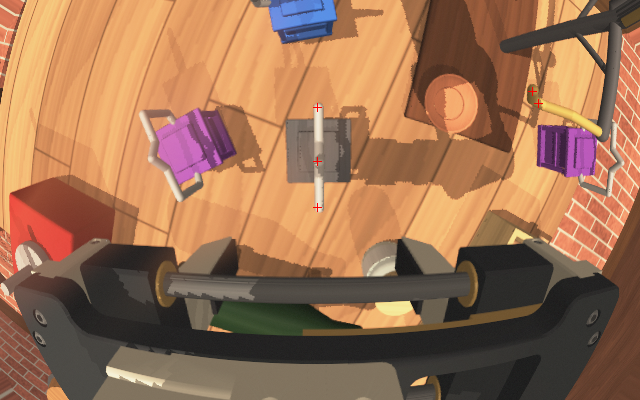

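The wrist view confirms it: the projected handle (317,107)–(317,207) and the hook tip (533,91) line up with the bars. I'll descend and pinch.

```bash
python3 -m inch '[[-0.0015,-0.001,0.04,0,1],[-0.0015,-0.001,0.08,0,1],[-0.0015,-0.001,0.12,0,1],[-0.0015,-0.001,0.15,0,1],[-0.0015,-0.001,0.165,0,1],[-0.0015,-0.001,0.173,0,1],[-0.0015,-0.001,0.173,0,1],[-0.0015,-0.001,0.173,0,1]]' && python3 to.py 452,-359,314,1.973 && python3 -m inch '[[0,0,0,0,0],[0,0,0,0,0],[0,0,0,0,0],[0,0,0,0,0],[0,0,0,0,0],[0,0,0,0,0],[0,0,0,0,0],[0,0,0,0,0]]'; python3 to.py
```

```text
time: 5.07
tool_pos: [452.4, -358.1, 316.1]
tcp_rot: [3.141, 0.001, 1.974]
contact_force: [0.1, -0.2, -0.1]
grip_width: 91.6
finger_force: 0.0
now 5.07 [ 452.4 -358.1  316.1] [3.141e+00 1.000e-03 1.974e+00] F [ 0.1 -0.2 -0.1] w 91.6 0.0
452,-359,314,1.973 -> [-0.0007 -0.0008  0.0021  0.0008] dist 2 rows 0.1
time: 5.73
tool_pos: [452.0, -358.7, 314.8]
tcp_rot: [3.142, -0.0, 1.973]
contact_force: [0.2, 0.1, -0.1]
grip_width: 42.9
finger_force: 0.0
now 5.73 [ 452.  -358.7  314.8] [ 3.142 -0.     1.973] F [ 0.2  0.1 -0.1] w 42.9 0.0
```

```bash
python3 -m inch '[[0,0,0,0,0],[0,0,0,0,0],[0,0,0,0,0],[0,0,0,0,0],[0,0,0,0,0],[0,0,0,0,0],[0,0,0,0,0],[0,0,0,0,0]]'; python3 -m inch '[[0,0,-0.005,0,0],[0,0,-0.01,0,0],[0,0,-0.015,0,0],[0,0,-0.02,0,0],[0,0,-0.025,0,0],[0,0,-0.03,0,0],[0,0,-0.03,0,0],[0,0,-0.03,0,0]]'
```

```text
time: 6.4
tool_pos: [452.1, -358.7, 314.9]
tcp_rot: [3.141, 0.0, 1.973]
contact_force: [1.1, 0.1, -0.3]
grip_width: 8.7
finger_force: 30.0
time: 7.07
tool_pos: [452.0, -358.7, 345.2]
tcp_rot: [3.141, 0.001, 1.973]
contact_force: [-0.3, -0.3, -3.8]
grip_width: 8.7
finger_force: 30.0
```

```bash
python3 -m inch '[[0,0,-0.02,0,0],[0,0,-0.04,0,0],[0,0,-0.06,0,0],[0,0,-0.075,0,0],[0,0,-0.085,0,0],[0,0,-0.085,0,0]]'; python3 to.py 492,-238,430,1.737
```

```text
time: 7.57
tool_pos: [452.1, -358.8, 431.8]
tcp_rot: [3.14, 0.003, 1.973]
contact_force: [0.3, 0.8, -2.2]
grip_width: 8.5
finger_force: 30.0
now 7.57 [ 452.1 -358.8  431.8] [3.140e+00 3.000e-03 1.973e+00] F [ 0.3  0.8 -2.2] w 8.5 30.0
492,-238,430,1.737 -> [0.0956 0.0839 0.0018 0.2358] dist 127 rows 3.1
```

```bash
python3 -m inch '[[0.0125,0.011,0,0.03,0],[0.026,0.023,0,0.065,0],[0.041,0.036,0,0.1,0],[0.056,0.049,0,0.14,0],[0.071,0.062,0,0.18,0],[0.084,0.074,0,0.215,0],[0.0956,0.084,0.001,0.236,0],[0.0956,0.084,0.001,0.236,0]]';python3 -m inch '[[0,0,0,0,0],[0,0,0,0,0],[0,0,0,0,0]]'; cat > chk.py <<'E'
from h import *
import sys
o=get_obs();p=o['tool_pos'];yaw=o['tcp_rot'][2]-np.pi/2
q=[p[0]-30*np.sin(yaw),p[1]+30*np.cos(yaw),yaw];z0=p[2]-159-155
L=loc(q,[(0,52,155),(0,-52,155),(0,0,175),(-40,-40,0),(-40,40,0),(40,-40,0),(40,40,0)]);L[:,2]+=z0
S=loc([653.2,-48.6,.166],[(-80,-130,232),(-108,-130,257)])
out=[]
for n in('scene','top'):
  w=capture(n);im=w['color'][:,:,::-1];q=proj(np.vstack([L,S]),w['intrinsics'],w['pose'])
  c=q[:7].mean(0).round().astype(int);x,y=c-[45,55];im=cv2.resize(im[y:y+110,x:x+90],None,fx=4,fy=4,interpolation=3)
  for i,r in enumerate(q):cv2.circle(im,tuple(int(v) for v in np.round((r-[x,y])*4+1.5)),3,(0,0,255) if i<7 else (255,255,0),-1)
  out.append(im)
cv2.imwrite('pics/'+sys.argv[1],np.hstack(out))
E
python3 chk.py c1.png; python3 to.py 600.7,-219.7,425,1.737
```

```text
time: 8.23
tool_pos: [492.4, -235.3, 427.4]
tcp_rot: [-3.14, -0.003, 1.738]
contact_force: [0.8, 0.3, -2.7]
grip_width: 8.9
finger_force: 30.0
time: 8.48
tool_pos: [491.7, -238.6, 428.3]
tcp_rot: [-3.141, -0.0, 1.736]
contact_force: [0.4, -0.6, -3.3]
grip_width: 8.6
finger_force: 30.0
now 8.58 [ 491.7 -238.6  428.6] [-3.141 -0.     1.736] F [-1.   0.2 -2.3] w 9.3 30.0
600.7,-219.7,425,1.737 -> [ 0.0007  0.1106  0.0036 -0.001 ] dist 111 rows 2.7
```

View pics/c1.png

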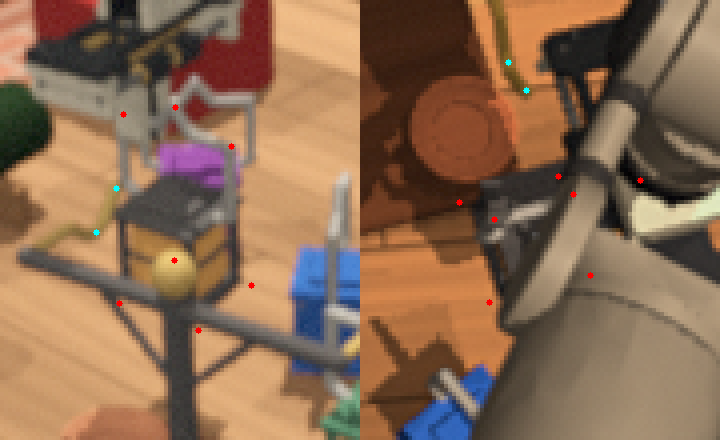

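In the scene half, the +y shoulder corner matches its prediction at (232,148). The base is only slightly swung, about 0.05 rad, so I'll go on over the hook.

```bash
python3 -m inch '[[0.0005,0.014,0,0,0],[0.0005,0.028,0,0,0],[0.0005,0.042,0,0,0],[0.0005,0.056,0,0,0],[0.0005,0.07,0,0,0],[0.0005,0.084,0,0,0],[0.0005,0.098,0,0,0],[0.0005,0.1105,0,0,0]]';python3 -m inch '[[0,0,0,0,0],[0,0,0,0,0],[0,0,0,0,0]]'; python3 chk.py c2.png; python3 to.py 600.7,-219.7,387,1.737
```

```text
time: 9.25
tool_pos: [601.4, -219.6, 428.5]
tcp_rot: [-3.141, -0.0, 1.736]
contact_force: [-0.1, 0.3, -3.3]
grip_width: 9.2
finger_force: 30.0
time: 9.5
tool_pos: [600.3, -219.5, 428.5]
tcp_rot: [-3.14, -0.0, 1.736]
contact_force: [1.0, -0.8, -3.2]
grip_width: 9.0
finger_force: 30.0
now 9.6 [ 600.2 -219.5  428.9] [-3.141 -0.     1.736] F [ 0.9 -0.8 -3.4] w 8.8 30.0
600.7,-219.7,387,1.737 -> [-0.0003  0.0005  0.0419 -0.0009] dist 42 rows 1.0
```

View pics/c2.png

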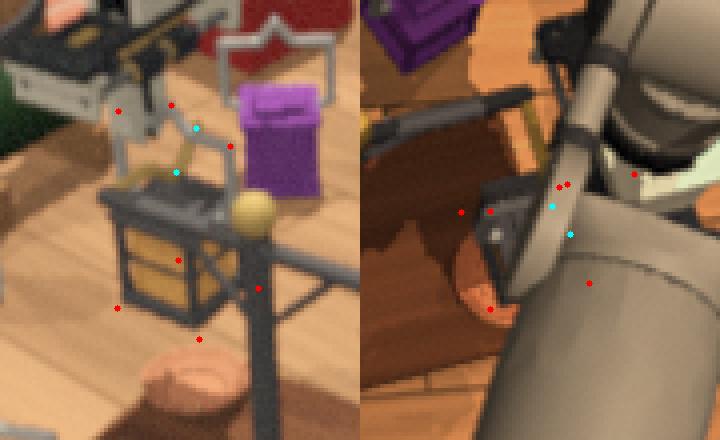

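The hook goes through the opening: its tip at (196,128) lies behind and under the peak (172,106), and nothing touches. I'll lower it.

```bash
python3 -m inch '[[0,0.0005,0.006,0,0],[0,0.0005,0.012,0,0],[0,0.0005,0.018,0,0],[0,0.0005,0.024,0,0],[0,0.0005,0.029,0,0],[0,0.0005,0.033,0,0],[0,0.0005,0.036,0,0],[0,0.0005,0.036,0,0]]';python3 -m inch '[[0,0,0.002,0,0],[0,0,0.004,0,0],[0,0,0.004,0,0]]'
```

```text
time: 10.27
tool_pos: [601.3, -219.0, 391.9]
tcp_rot: [-3.141, -0.001, 1.737]
contact_force: [-0.6, 0.1, -3.5]
grip_width: 8.6
finger_force: 30.0
time: 10.52
tool_pos: [601.3, -219.0, 388.6]
tcp_rot: [-3.141, -0.0, 1.737]
contact_force: [-0.5, 0.2, -3.3]
grip_width: 8.7
finger_force: 30.0
```

```bash
python3 -m inch '[[0,0,0.001,0,0],[0,0,0.002,0,0],[0,0,0.003,0,0],[0,0,0.004,0,0],[0,0,0.004,0,0],[0,0,0.004,0,0]]'
```

```text
time: 11.02
tool_pos: [601.4, -218.6, 386.3]
tcp_rot: [3.139, 0.0, 1.737]
contact_force: [-1.1, 2.4, 4.7]
grip_width: 8.9
finger_force: 30.0
```

The stand now carries it, so I'll let go with a partial opening.

```bash
python3 -m inch '[[0,0,0,0,0.15],[0,0,0,0,0.2],[0,0,0,0,0.3],[0,0,0,0,0.35],[0,0,0,0,0.4],[0,0,0,0,0.4],[0,0,0,0,0.4],[0,0,0,0,0.4]]'; python3 chk.py c3.png; python3 to.py 601,-219,480,1.737
```

```text
time: 11.68
tool_pos: [601.3, -219.0, 384.7]
tcp_rot: [-3.142, -0.0, 1.737]
contact_force: [-0.2, -0.9, -0.1]
grip_width: 36.5
finger_force: 0.0
now 11.78 [ 601.3 -219.   384.8] [-3.142 -0.     1.737] F [-0.  -0.5 -0.1] w 36.6 0.0
601,-219,480,1.737 -> [ 0.0001 -0.0003 -0.0952 -0.0002] dist 95 rows 2.3
```

View pics/c3.png

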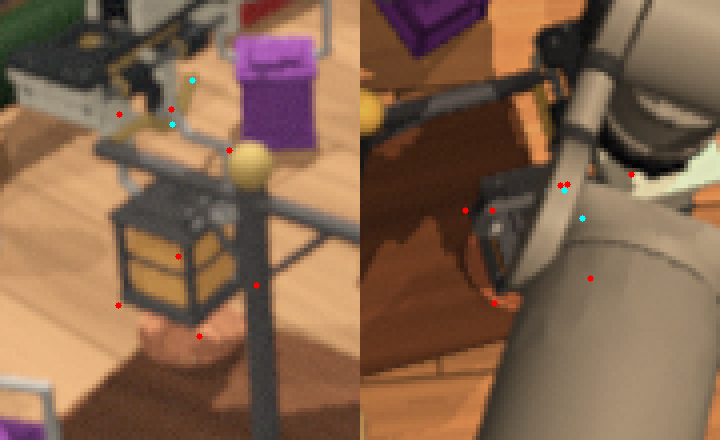

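The lantern hangs with its peak at (171,109), over the saddle (172,125), and the force is zero. I'll retreat straight up.

```bash
python3 -m inch '[[0,0,-0.008,0,0.4],[0,0,-0.02,0,0.4],[0,0,-0.04,0,0.4],[0,0,-0.07,0,0.4],[0,0,-0.105,0,0.4],[0,0,-0.115,0,0.4],[0,0,-0.115,0,0.4]]'; python3 to.py 420,-60,500,1.9
```

```text
time: 12.37
tool_pos: [601.1, -218.8, 504.7]
tcp_rot: [3.135, 0.005, 1.737]
contact_force: [0.2, -1.1, 0.8]
grip_width: 36.6
finger_force: 0.0
now 12.37 [ 601.1 -218.8  504.7] [3.135 0.005 1.737] F [ 0.2 -1.1  0.8] w 36.6 0.0
420,-60,500,1.9 -> [ 0.1866 -0.1523  0.0047 -0.1631] dist 241 rows 5.8
```

```bash
python3 -m inch '[[0.187,-0.152,0,-0.16,0.4],[0.187,-0.152,0,-0.16,0.4],[0.187,-0.152,0,-0.16,0.4],[0.187,-0.152,0,-0.16,0.4],[0.187,-0.152,0,-0.16,0.4],[0.187,-0.152,0,-0.16,0],[0.187,-0.152,0,-0.16,0],[0.187,-0.152,0,-0.16,0]]'; python3 - <<'E'
from h import *
exec(open('sw.py').read().split("s=lambda")[0])
im=np.hstack([cv2.resize(a['color'][110:260,220:360],(560,600),interpolation=3)[:, :400],cv2.resize(b['color'][140:290,290:390],(400,600),interpolation=3)])
S=[653.2,-48.6,.166]
for n,c in(('s',a),('t',b)):
  print(n,proj(loc(S,[(-80,-130,232),(-80,130,232)]),c['intrinsics'],c['pose']).round(1).tolist(),[(np.round(d['centre'],1).tolist(),round(d['conf'],2)) for t in('lantern_eye','hung_lantern_eye') for d in tip_of(c,t)[:5]])
cv2.imwrite('pics/d.png',im[:,:,::-1])
E
python3 to.py 390,150,490,2.5
```

```text
time: 13.03
tool_pos: [419.5, -58.8, 499.8]
tcp_rot: [3.141, 0.0, 1.898]
contact_force: [0.4, -0.4, 0.2]
grip_width: 21.2
finger_force: 0.0
s [[248.7, 158.6], [323.7, 183.1]] [([242.4, 160.4], 0.69), ([273.1, 126.6], 0.67), ([201.8, 222.6], 0.65), ([305.2, 151.8], 0.59), ([322.6, 183.7], 0.73)]
t [[394.6, 179.2], [306.2, 202.1]] [([363.3, 115.6], 0.9), ([391.7, 269.7], 0.67), ([474.3, 284.9], 0.65), ([392.1, 176.8], 0.57), ([308.8, 202.6], 0.6)]
now 13.33 [421.3 -60.4 499.3] [-3.141e+00 -1.000e-03  1.896e+00] F [-0.5 -0.2 -0.1] w 1.0 0.0
390,150,490,2.5 -> [ 0.2094  0.0375  0.0093 -0.6041] dist 213 rows 5.1
```

View pics/d.png

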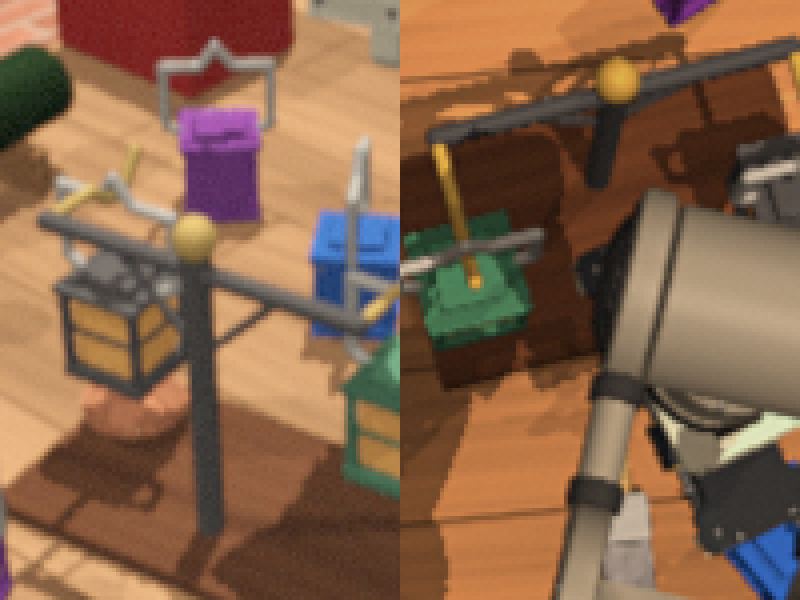

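The black lantern hangs at the hook's bend, with its peak at (110,180) in the crop against a saddle at (115,194), and the green one is undisturbed. Next is the switch.

```bash
python3 -m inch '[[0.2094,0.0375,0,-0.6,0],[0.2094,0.0375,0,-0.6,0],[0.2094,0.0375,0,-0.6,0],[0.2094,0.0375,0,-0.6,0],[0.2094,0.0375,0,-0.6,0],[0.2094,0.0375,0,-0.6,0]]'; python3 to.py 390,344,470,3.1416
```

```text
time: 13.83
tool_pos: [388.1, 155.4, 499.6]
tcp_rot: [3.14, -0.002, 2.507]
contact_force: [-1.1, -0.5, -0.2]
grip_width: 0.4
finger_force: 0.0
now 13.83 [388.1 155.4 499.6] [ 3.140e+00 -2.000e-03  2.507e+00] F [-1.1 -0.5 -0.2] w 0.4 0.0
390,344,470,3.1416 -> [ 0.1102  0.153   0.0296 -0.6343] dist 191 rows 5.1
```

```bash
python3 -m inch '[[0.1102,0.153,0.03,-0.634,0],[0.1102,0.153,0.03,-0.634,0],[0.1102,0.153,0.03,-0.634,0],[0.1102,0.153,0.03,-0.634,0],[0.1102,0.153,0.03,-0.634,0],[0.1102,0.153,0.03,-0.634,0],[0.1102,0.153,0.03,-0.634,0]]'; python3 - <<'E'
from h import *
w=capture("wrist");K=w['intrinsics'];T=w['pose']
def fish(P):
  c=(np.atleast_2d(P)-T[:3,3])@T[:3,:3];th=np.arctan2(np.hypot(c[:,0],c[:,1]),c[:,2]);ph=np.arctan2(c[:,1],c[:,0])
  return np.c_[K[0,2]+K[0,0]*th*np.cos(ph),K[1,2]+K[1,1]*th*np.sin(ph)]
im=w['color'][:,:,::-1].copy()
for p in fish([(443,344,92),(450,344,92),(481,344,25),(519,344,92),(390,344,80)]):cv2.drawMarker(im,tuple(int(v) for v in np.round(p)),(255,255,0),0,8);print(p.round(1))
cv2.imwrite('pics/e.png',im)
h=cv2.cvtColor(w['color'],cv2.COLOR_RGB2HSV);m=((h[:,:,0]<5)|(h[:,:,0]>175))&(h[:,:,1]>180)&(h[:,:,2]>120)
n,_,st,ce=cv2.connectedComponentsWithStats(m.astype(np.uint8));print([(st[i].tolist(),ce[i].round(1).tolist()) for i in range(1,n) if st[i,4]>25])
E
python3 to.py 390,344,260,3.1416
```

```text
time: 14.42
tool_pos: [393.4, 340.0, 468.5]
tcp_rot: [-3.14, -0.002, 3.131]
contact_force: [1.0, -1.1, 0.3]
grip_width: 0.5
finger_force: 0.0
[320.7 220.2]
[320.7 225.5]
[320.3 229.3]
[320.9 274.5]
[320.3 175.6]
[([312, 220, 19, 18, 282], [321.1, 228.1])]
now 14.47 [393.5 339.1 469.1] [-3.140e+00 -1.000e-03  3.129e+00] F [ 0.4 -0.9  0.8] w 0.2 0.0
390,344,260,3.1416 -> [ 0.0035  0.0049  0.2091 -0.0125] dist 209 rows 5.0
```

View pics/e.png

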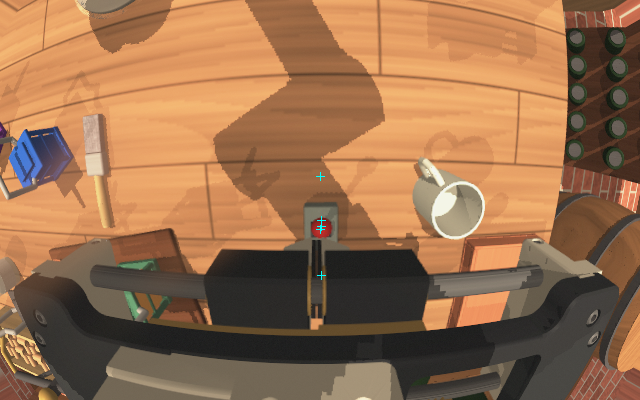

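The wrist view shows the red knob at (321,228), i.e. about x 453, y 344, with the mug and bottle clear of the path. I'll descend behind it.

```bash
python3 -m inch '[[0.0035,0.005,0.04,-0.0125,0],[0.0035,0.005,0.08,-0.0125,0],[0.0035,0.005,0.12,-0.0125,0],[0.0035,0.005,0.16,-0.0125,0],[0.0035,0.005,0.195,-0.0125,0],[0.0035,0.005,0.219,-0.0125,0],[0.0035,0.005,0.219,-0.0125,0],[0.0035,0.005,0.219,-0.0125,0]]'; python3 to.py 500,344,250,3.1416
```

```text
time: 15.13
tool_pos: [390.1, 343.2, 250.8]
tcp_rot: [-3.141, -0.001, 3.14]
contact_force: [0.4, -0.3, 0.4]
grip_width: 0.6
finger_force: 0.0
now 15.13 [390.1 343.2 250.8] [-3.141e+00 -1.000e-03  3.140e+00] F [ 0.4 -0.3  0.4] w 0.6 0.0
500,344,250,3.1416 -> [-0.1099  0.001   0.0008 -0.0014] dist 110 rows 2.6
```

```bash
python3 -m inch '[[-0.015,0.001,0,0,0],[-0.03,0.001,0,0,0],[-0.045,0.001,0,0,0],[-0.06,0.001,0,0,0],[-0.075,0.001,0,0,0],[-0.088,0.001,0,0,0],[-0.1,0.001,0,0,0],[-0.11,0.001,0,0,0]]'; python3 -m inch '[[-0.003,0,0,0,0],[-0.006,0,0,0,0],[-0.006,0,0,0,0]]'; python3 to.py
```

```text
time: 15.8
tool_pos: [497.9, 345.0, 253.5]
tcp_rot: [3.142, -0.008, 3.141]
contact_force: [-43.5, 2.6, 28.1]
grip_width: 0.1
finger_force: 21.4
time: 16.05
tool_pos: [499.5, 345.6, 253.5]
tcp_rot: [-3.139, -0.019, -3.141]
contact_force: [-35.6, -1.0, 21.1]
grip_width: 0.6
finger_force: 20.1
now 16.05 [499.5 345.6 253.5] [-3.139 -0.019 -3.141] F [-35.6  -1.   21.1] w 0.6 20.1
```

A firm stop has been reached. I'll back off, lift, and check the lever.

```bash
python3 -m inch '[[0.02,0,0,0,0],[0.045,0,0,0,0],[0.08,0,0,0,0],[0.11,0,0,0,0],[0.13,0,-0.03,0,0],[0.13,0,-0.07,0,0],[0.13,0,-0.11,0,0],[0.13,0,-0.15,0,0]]'; python3 -m inch '[[0,0.1,-0.03,0,0],[0,0.1,-0.03,0,0],[0,0.1,-0.03,0,0],[0,0.1,-0.03,0,0]]'; python3 - <<'E'
exec(open('sw.py').read().split("s=lambda")[0])
c=[]
for p,(r0,c0) in((a,(200,380)),(b,(205,180))):
  h=cv2.cvtColor(p['color'],cv2.COLOR_RGB2HSV)[r0:r0+80,c0:c0+80];m=((h[:,:,0]<5)|(h[:,:,0]>175))&(h[:,:,1]>170)&(h[:,:,2]>100)
  n,_,st,ce=cv2.connectedComponentsWithStats(m.astype(np.uint8));print([(st[i].tolist(),(ce[i]+[c0,r0]).round(1).tolist()) for i in range(1,n) if st[i,4]>8])
  if n>1:c.append(ce[1+np.argmax(st[1:,4])]+[c0,r0])
if len(c)==2:print(tri(*c))
if c: print('top z=92',plane(b,c[-1],92) if 'plane' in dir() else '')
im=np.hstack([cv2.resize(a['color'][140:310,180:460],(400,243)),cv2.resize(b['color'][130:300,160:440],(400,243))])
cv2.imwrite('pics/f.png',im[:,:,::-1])
E
python3 to.py
```

```text
time: 16.72
tool_pos: [374.9, 344.5, 406.0]
tcp_rot: [3.139, 0.004, -3.141]
contact_force: [1.4, 0.6, 0.3]
grip_width: 0.3
finger_force: 0.0
time: 17.05
tool_pos: [374.9, 447.6, 435.8]
tcp_rot: [3.135, 0.006, -3.139]
contact_force: [-0.6, -0.4, 0.6]
grip_width: 0.4
finger_force: 0.0
[([26, 53, 9, 8, 55], [409.8, 256.3])]
[([35, 23, 8, 7, 46], [218.6, 231.0])]
[518.2218574  343.32490458  93.89453651]
top z=92 
now 17.15 [375.1 444.8 433.1] [ 3.14e+00  3.00e-03 -3.14e+00] F [ 0.1 -0.3  0. ] w 0.5 0.0
```

View pics/f.png

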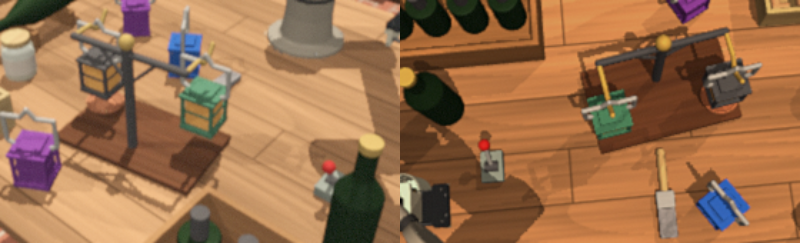

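The knob is at x 518 (it was about 450) and z 94, so the lever is fully over. Both lanterns hang on their hooks and the arm is clear, so I'll hand the job in.

```bash
python3 -c "
from plant import *
print(close_job())"
```

```text
the job is handed in; nothing more can be done
None
```

The black lantern hangs released on the free right hook, the red lever is fully over to on, the green lantern still hangs on the left hook, and the job is handed in (no verdict was returned).

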